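# Sort the deburred parts and load the checking fixture

### The job

Sort the five deburred parts on the bench to where each kind belongs: lay the two rectangular die-cast covers flat and side by side in the blue tray with their bosses up, stand the two brass flanged bushes flange down on the floor of the green tin, and put the crank lever on the checking fixture's spindle, flat to flat, pushed fully down onto the shoulder. Set every part down without dropping it, leave it released and lying still, and do not shift the file or the paste jar.

Things in the scene. Friction and masses are not known exactly. Their poses are not given: they have to be found in the camera images.
- cover_a_center (a point): silver die-cast cover (two alike): plate 84 x 52 x 6 mm with an upright round boss (32 mm diameter, dark bore) in its middle, 34 mm high overall; ribs and corner studs reach 12 mm above its underside: grip the boss above that. The point is on the boss's axis, 17 mm above the underside; z up, x along the 84 mm side. Loose, about 110 g, lies boss up
- cover_b_center (a point): silver die-cast cover (two alike): plate 84 x 52 x 6 mm with an upright round boss (32 mm diameter, dark bore) in its middle, 34 mm high overall; ribs and corner studs reach 12 mm above its underside: grip the boss above that. The point is on the boss's axis, 17 mm above the underside; z up, x along the 84 mm side. Loose, about 110 g, lies boss up
- bush_a_center (a point): brass flanged bush (two alike): round flange 50 mm diameter, 6 mm thick at the bottom, round hub 28 mm diameter above it (dark bore), 36 mm high overall. The point is on its axis, 18 mm above the underside; z up. Loose, about 170 g, stands flange down
- bush_b_center (a point): brass flanged bush (two alike): round flange 50 mm diameter, 6 mm thick at the bottom, round hub 28 mm diameter above it (dark bore), 36 mm high overall. The point is on its axis, 18 mm above the underside; z up. Loose, about 170 g, stands flange down
- lever_center (a point): silver die-cast crank lever, loose, 90 g, lying flat: boss 30 mm high, 36 mm diameter, two side flats 34 mm apart (facing +y, -y); arm along +x to 66 mm from the axis, 14 mm wide, 12 mm high (rib to 19). D-shaped bore right through, 18 mm diameter, its flat 5 mm from the axis on the arm's side (+x). The point is on the bore axis, 15 mm above the underside; z up
- tray: shallow blue plastic tray, fixed: outside 148 mm along its x, 168 mm along its y, walls 4 mm thick and 18 mm high, floor 4 mm thick. Origin at the middle of its underside, on the bench. Two covers fit side by side, their long sides along the tray's x
- tin: shallow green sheet-metal tin, fixed: outside 106 mm along its x, 166 mm along its y, walls 3 mm thick and 20 mm high, floor 3 mm thick. Origin at the middle of its underside, on the bench. Two bushes fit side by side along its y
- spindle (a point): flatted steel spindle of the grey fixed checking fixture. The point is on its axis, on the 33 mm round shoulder where the lever's boss rests, 22 mm above the bench, 12 above the base plate. Spindle: 36 mm above the shoulder, 16 mm diameter, flat 4 mm from the axis facing +x, top 8 mm tapered. The lever's arm then points along +x, over a rest block (its top 1 mm below the shoulder)
- file: bystander: hand file with yellow and blue handle, 170 mm long along its x, 13 mm high, loose on the bench; origin on the bench near the middle of its length
- paste: bystander: white jar of polishing paste, 52 mm diameter, 45 mm high, loose; origin in the middle of its underside

How it is judged:
At the end, for the whole second after the job is handed in: Covers flat on the tray's floor, bushes flange down on the tin's floor (3 mm in height, 0.1 rad); lever on the spindle: within 3 mm of its axis, 0.35 rad in rotation, 0.08 rad level, underside within 2.5 mm of the shoulder; all at rest (0.02 m/s) (x of cover_a_center in the frame of tray between -0.07 and 0.07 m and y of cover_a_center in the frame of tray between -0.08 and 0.08 m and z of each of cover_a_center, cover_b_center in the frame of tray below 0.024 m and angle between each of cover_a_center, cover_b_center, bush_a_center, bush_b_center's own z axis and vertical below 0.1 rad and x of cover_b_center in the frame of tray between -0.07 and 0.07 m and y of cover_b_center in the frame of tray between -0.08 and 0.08 m and x of bush_a_center in the frame of tin between -0.05 and 0.05 m and y of bush_a_center in the frame of tin between -0.08 and 0.08 m and z of each of bush_a_center, bush_b_center in the frame of tin below 0.024 m and x of bush_b_center in the frame of tin between -0.05 and 0.05 m and y of bush_b_center in the frame of tin between -0.08 and 0.08 m and horizontal distance between lever_center and spindle below 0.003 m and z of lever_center in the frame of spindle below 0.0175 m and angle between the x axis of lever_center and the x axis of spindle, either way round below 0.35 rad and angle between lever_center's own z axis and vertical below 0.08 rad and linear speed of each of cover_a, cover_b, bush_a, bush_b, lever below 0.02 m/s); the robot touches nothing.
It fails at once if the file or the paste jar is shifted by more than 25 mm (distance of any of file, paste from where it was at the start of the episode above 0.025 m).
It fails at once if a part is dropped or thrown (falls freely by more than about 4 cm) ((linear speed of cover_a above 0.9 m/s and contact force between the fingers and cover_a below 0.05 N) or (linear speed of cover_b above 0.9 m/s and contact force between the fingers and cover_b below 0.05 N) or (linear speed of bush_a above 0.9 m/s and contact force between the fingers and bush_a below 0.05 N) or (linear speed of bush_b above 0.9 m/s and contact force between the fingers and bush_b below 0.05 N) or (linear speed of lever above 0.9 m/s and contact force between the fingers and lever below 0.05 N)).
It also fails if it takes over 128 s, if anything falls off the work surface, if the arm or the gripper's body presses on something with over 40 N, if the wrist force passes 120 N, or if a joint passes its speed limit or range.

### The arm

A 6-joint arm with a two-finger parallel gripper is mounted at the origin on the work surface. World frame = base frame: x ahead of the robot, y to its left, z up, the work surface at z = 0. Lengths are in m, angles in rad, forces in N, time in s.
With the tool pointing down it reaches from about 0.35 to 0.975 m from the base axis. Payload 4.9 kg.
Tool frame: the origin (TCP) lies midway between the tips of the shut fingers; the grasp point (between the pads) lies 19 mm behind it; z points along the fingers, y is the line along which they close (so a half turn about z gives the same grasp; the last joint's range is limited). The gripper opens to 85 mm and grips with 20 to 120 N. Pads are 22 mm wide; open, the fingers measure 114 mm over their backs; the gripper's body (76 mm by 85 mm) begins 54 mm behind the grasp point. The pads swing forward as they close: fully open they stand 13 mm farther back than shut.
Start: joints at [-1.25, 0.053, 1.613, -0, 1.476, -0.119], TCP at [0.266, -0.566, 0.231] pointing down, gripper open.
Joint ranges: [-3.01, 3.01], [-1.01, 2.22], [0.06, 2.58], [-1.02, 4.17], [0.09, 2.62], [-3.14, 3.14]. Speed limits (rad/s): [2.57, 2.57, 3.14, 3.14, 3.14, 3.14].

### API

Orientations are given as a rotation vector (axis times angle).
In Python, from station import telemetry, optics, ctrl gives the robot as it stands.
- The arm moves only by the shell command python3 -m pendant 'ROWS' [FORCE]. ROWS is JSON, one flat list of numbers, 7 for each row, row after row: the turn, a rotation vector about the tool's x, y, z as a fraction of full scale, then the shift along the tool's x, y, z as a fraction of full scale, then the opening, from 0 (shut) to 1 (fully open). In form: [ax, ay, az, tx, ty, tz, fingers, ax, ay, az, tx, ty, tz, fingers, ...]. A call has 1 to 12 rows; each row is the pose to reach, as a shift and turn from the pose commanded when the call began, along the tool's axes at that moment; what a row does not reach only later rows make up. Full scale, the value 1, is 300 mm for a shift and 30 degrees for a turn. A row lasts 1/8 s, in which the tool goes at most 62.5 mm and 10.7 degrees, less where a joint would pass 70% of its speed; a pose out of reach is approached as far as the arm can. A call with a number of a shift or a turn outside -1 to 1 is refused whole. A call with a gripper value outside its range is refused whole. The fingers move at their own pace and stop on an object; FORCE is the grip in N (left out, the last holds). Time passes only in rows, so rows that repeat a pose let the fingers close. It gives the time, the measured TCP pose, the force, the opening and the grip force at its end, in the units of the state.
- telemetry.get_obs(): the state, without advancing time (a new reading comes with each control period).
- optics.get_image(name): name is "scene" or "top"; returns a dict with "image" (420x560x3 uint8, red, green, blue), "depth" (420x560 float32, m along the optical axis (not along the pixel's ray), 0 where there is no reading), "fx", "fy", "cx", "cy" (pixels), "dist_coeffs" ([k1, k2, p1, p2, k3] as OpenCV has them; the pictures are not rectified), "rvec" (rotation vector, rad) and "tvec" (3), from world to camera coordinates, as OpenCV has them. Camera axes: x right, y down, z forward; pixel columns grow to the right and rows downward; lengths in m; the calibration is good to about 2 mm. A picture is of the moment at which its call begins.
- ctrl.finish_job(): hands the job in; it is judged then, once.
The state is a dict: "t": time; "q": joint angles; "dq": joint speeds; "effort": joint torques, N m; "tool_pos": TCP position; "tool_rot": TCP orientation; "contact_force": force on the tool from outside, world axes, zero at the start; "wrist_torque": the same for the moment, N m; "opening": finger opening in m; "grip_force": force on a finger pad.
Only numpy, scipy, OpenCV 4.12 (cv2) and the standard library are available. Lean on these libraries where they do the work, as an engineer would, in place of code of your own. Each camera call takes 0.05 s, during which the arm holds its last target. There are 200 camera calls.

## Working session

There is one attempt and no reset: what is moved stays moved. The work goes in short steps, Python scripts to look and compute and a shell command to move; the robot and the scene stay as the last step left them, time stands still between calls to the robot, and variables do not carry over. Pictures are saved under pics/ and viewed, at most 14 in all, crops included, and the job is handed in when it is done.

```bash
ls; mkdir -p pics; python3 - <<'E'
from station import telemetry, optics
import cv2,numpy as np
o=telemetry.get_obs();print(o)
for n in("scene","top"):
    d=optics.get_image(n);cv2.imwrite(f"pics/{n}0.png",d["image"][:,:,::-1]);np.save(f"{n}0.npy",d,allow_pickle=True)
    R=cv2.Rodrigues(np.array(d["rvec"]))[0];print(n,-R.T@np.array(d["tvec"]),R,d["fx"],d["dist_coeffs"])
E
```

```text
pics
{'t': 0.0, 'q': array([-1.24997804e+00,  5.33293244e-02,  1.61431533e+00, -2.18743895e-05,
        1.47602073e+00, -1.19000344e-01]), 'dq': array([-0.00057193,  0.00077483,  0.00065613, -0.00047455, -0.0004328 ,
       -0.00014634]), 'effort': array([-4.67376067e-04, -3.93671966e+01, -3.70179749e+01, -1.13061001e-04,
        6.93050111e-03,  6.14847224e-06]), 'tool_pos': array([ 0.26590146, -0.56491036,  0.23006737]), 'tool_rot': array([-3.06392330e+00, -6.84864386e-01,  3.61776589e-04]), 'contact_force': array([0.12072091, 0.44657027, 0.64653152]), 'wrist_torque': array([ 0.04125367, -0.02126785, -0.00113181]), 'grip_force': 0.0, 'opening': 0.08547335756327444}
scene [ 0.89017764 -0.53621721  0.68392512] [[ 0.80849107  0.58828173  0.01633415]
 [ 0.42890172 -0.56999199 -0.7008227 ]
 [-0.40297085  0.57361463 -0.71314847]] 382.72936183649125 [-0.03169841  0.          0.          0.          0.        ]
top [0.39262071 0.01154287 1.13449195] [[ 7.94896288e-03 -9.99968340e-01  3.64424244e-04]
 [-9.91501671e-01 -7.92898226e-03 -1.29852099e-01]
 [ 1.29850877e-01  6.70862269e-04 -9.91533307e-01]] 478.6813329202417 [0.01263261 0.         0.         0.         0.        ]
```

View pics/top0.png

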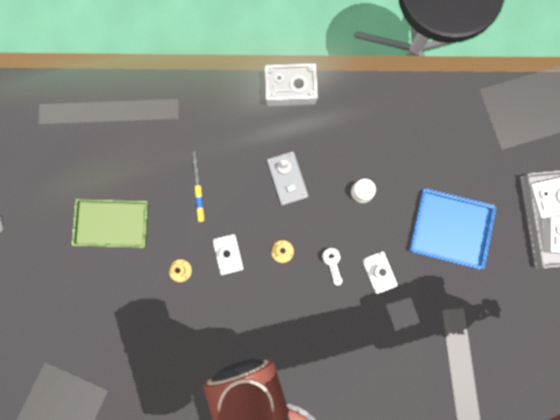

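View pics/scene0.png

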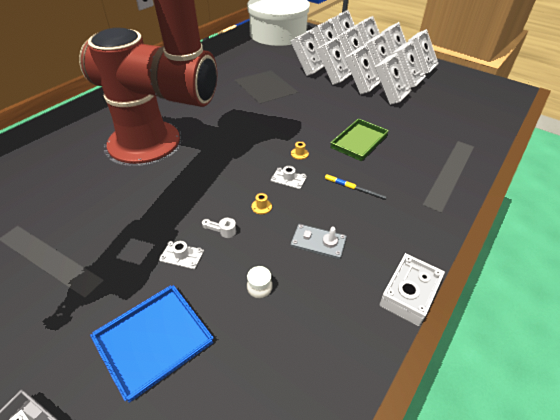

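The top view shows the covers' bosses at about (228,254) and (381,272), and the bushes at (180,270) and (283,251). The lever's boss is at (331,257) with its arm pointing down to (337,282). The spindle is at (284,166), the paste at (363,190) and the file at (198,190). The tray is at (453,229) and the tin at (110,223). The scene view agrees with this.

```bash
cat > h.py <<'E'
import numpy as np,cv2
from station import telemetry,optics
def K(d): return np.array([[d["fx"],0,d["cx"]],[0,d["fy"],d["cy"]],[0,0,1.]])
def cam(d):
    R=cv2.Rodrigues(np.array(d["rvec"],float))[0]; return R,-R.T@np.array(d["tvec"],float)
def rays(d,uv):
    n=cv2.undistortPoints(np.array(uv,float).reshape(-1,1,2),K(d),np.array(d["dist_coeffs"],float)).reshape(-1,2)
    return np.c_[n,np.ones(len(n))]@cam(d)[0]
def plane(d,uv,z):
    r=rays(d,uv);c=cam(d)[1]; return c+r*((z-c[2])/r[:,2])[:,None]
def cloud(d):
    v,u=np.mgrid[:d["depth"].shape[0],:d["depth"].shape[1]]
    r=rays(d,np.c_[u.ravel(),v.ravel()])
    return (cam(d)[1]+r*d["depth"].reshape(-1,1)).reshape(*d["depth"].shape,3)
def proj(d,p): return cv2.projectPoints(np.array(p,float).reshape(-1,1,3),np.array(d["rvec"],float),np.array(d["tvec"],float),K(d),np.array(d["dist_coeffs"],float))[0].reshape(-1,2)
E
python3 - <<'E'
from h import *
D={n:np.load(n+"0.npy",allow_pickle=True).item() for n in("top","scene")}
for n,d in D.items():
    P=cloud(d);z=P[...,2]
    ok=(d["depth"]>0)&(P[...,0]>.25)&(P[...,0]<.8)&(abs(P[...,1])<.55)
    print(n,"bench z",np.median(z[ok]),z[ok&(abs(z)<.004)].std())
    for lo,hi in((.024,.07),(.006,.07)):
        m=(ok&(z>lo)&(z<hi)).astype(np.uint8)
        k,l,s,c=cv2.connectedComponentsWithStats(m)
        for i in range(1,k):
            if s[i,4]<15: continue
            q=P[l==i];zt=np.percentile(q[:,2],90);t=q[q[:,2]>zt-.004]
            r=cv2.minAreaRect((q[:,:2]*1000).astype(np.float32))
            print(n,lo,s[i,4],"px",c[i].round(),"ztop",zt.round(4),"topc",((t.max(0)+t.min(0))/2).round(4)[:2],t[:,:2].mean(0).round(4),"ext",np.ptp(t,0)[:2].round(3),"rect",np.round(r[0]),np.round(r[1]),round(r[2],1))
E
```

```text
top bench z 0.000767253993876782 0.0018453411183497505
top 0.024 62 px [285. 164.] ztop 0.0591 topc [ 0.6615 -0.0108] [ 0.6613 -0.0106] ext [0.009 0.012] rect [662. -13.] [19. 28.] 6.4
top 0.024 334 px [365. 189.] ztop 0.0478 topc [ 0.6033 -0.1985] [ 0.6036 -0.1977] ext [0.045 0.045] rect [ 603. -197.] [44. 46.] 45.3
top 0.024 113 px [283. 250.] ztop 0.0395 topc [ 0.4611 -0.0077] [ 0.46   -0.0074] ext [0.025 0.025] rect [460.  -8.] [26. 26.] 25.7
top 0.024 148 px [227. 253.] ztop 0.037 topc [0.4524 0.1207] [0.4521 0.1199] ext [0.028 0.03 ] rect [452. 120.] [30. 29.] 46.7
top 0.024 151 px [332. 256.] ztop 0.0331 topc [ 0.4486 -0.1217] [ 0.4479 -0.1212] ext [0.034 0.032] rect [ 448. -121.] [34. 34.] 45.7
top 0.024 135 px [178. 270.] ztop 0.0389 topc [0.4138 0.2322] [0.4135 0.2317] ext [0.025 0.028] rect [414. 232.] [25. 30.] 0.4
top 0.024 160 px [382. 271.] ztop 0.0371 topc [ 0.4131 -0.2358] [ 0.4133 -0.2359] ext [0.03 0.03] rect [ 413. -236.] [30. 30.] 36.2
top 0.006 289 px [198. 191.] ztop 0.0147 topc [0.6133 0.1944] [0.5843 0.1915] ext [0.165 0.029] rect [615. 196.] [170.  13.] 7.5

[... 3615 characters left out ...]
5. -407.] [174. 156.] 76.6
scene 0.006 18 px [181. 316.] ztop 0.0076 topc [ 0.5232 -0.3414] [ 0.5221 -0.3421] ext [0.013 0.011] rect [ 522. -341.] [13.  9.] 49.1
scene 0.006 15 px [112. 349.] ztop 0.0071 topc [ 0.4705 -0.4651] [ 0.4697 -0.4648] ext [0.02  0.004] rect [ 470. -465.] [20.  4.] 3.0
scene 0.006 16 px [129. 354.] ztop 0.0068 topc [ 0.5025 -0.4537] [ 0.5024 -0.4531] ext [0.014 0.014] rect [ 502. -453.] [ 7. 17.] 50.4
scene 0.006 19 px [135. 359.] ztop 0.0074 topc [ 0.5196 -0.4517] [ 0.5184 -0.4518] ext [0.015 0.01 ] rect [ 519. -451.] [16.  7.] 44.6
scene 0.006 15 px [144. 359.] ztop 0.0075 topc [ 0.5304 -0.4423] [ 0.5313 -0.4421] ext [0.012 0.007] rect [ 531. -442.] [12.  5.] 24.9
```

```bash
python3 - <<'E'
from h import *
D={n:np.load(n+"0.npy",allow_pickle=True).item() for n in("top","scene")}
def crop(n,u,v,w=28,k=7): 
    return cv2.resize(D[n]["image"][v-w+8:v+w-8,u-w:u+w],None,fx=k,fy=k,interpolation=cv2.INTER_CUBIC)
a=np.vstack([np.hstack([crop("top",287,172),crop("top",333,264)]),np.hstack([crop("scene",323,240),crop("scene",222,226)])])
print(a.shape);cv2.imwrite("pics/c1.png",a[:,:,::-1])
E
```

```text
(560, 784, 3)
```

View pics/c1.png

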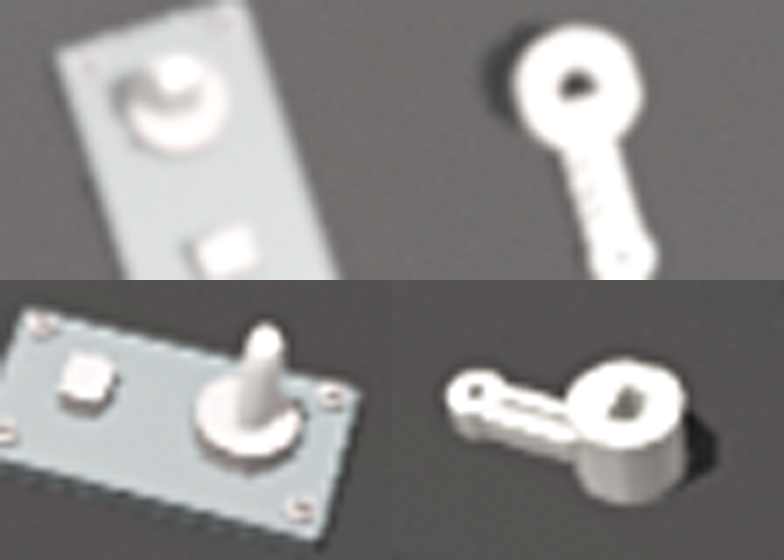

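The crops show the spindle's shoulder disc at (176,100) in the top crop and (247,417) in the scene crop. The lever's boss face is at (577,89) top and (627,405) scene, and its arm end is at (622,257) top and (477,390) scene.

```bash
cat >> h.py <<'E'
def go(x,y,z,h,o=None):
    """from the present pose: rows' numbers for tool at x,y,z with tool x heading h deg, pointing down"""
    from scipy.spatial.transform import Rotation as Ro
    o=o or telemetry.get_obs();R=Ro.from_rotvec(o["tool_rot"])
    hh=np.radians(h);T=Ro.from_matrix(np.c_[[np.cos(hh),np.sin(hh),0],[np.sin(hh),-np.cos(hh),0],[0,0,-1]])
    s=R.inv().apply(np.array([x,y,z])-o["tool_pos"])/.3; a=np.degrees((R.inv()*T).as_rotvec())/30
    print("turn",a.round(4),"shift",s.round(4))
E
python3 - <<'E'
from h import *
D={n:np.load(n+"0.npy",allow_pickle=True).item() for n in("top","scene")}
def uv(u,v,x,y): return [u-28+(x+.5)/7-.5,v-20+(y+.5)/7-.5]
for n,items in dict(top=[("sh",287,172,176.5,100.5,.022),("bo",333,264,185,89,.03),("tip",333,264,230,257,.012),("blk",287,172,228,250,.021)],
  scene=[("sh",323,240,247.5,137,.022),("bo",222,226,235,124.5,.03),("tip",222,226,85,110,.012),("blk",323,240,87,97,.021)]).items():
    p={k:plane(D[n],uv(u,v,x,y),z)[0][:2] for k,u,v,x,y,z in items}
    print(n,{k:q.round(4) for k,q in p.items()},"diff",(p["sh"]-p["bo"]).round(4),[np.degrees(np.arctan2(*(p[a]-p[b])[::-1])) for a,b in(("tip","bo"),("blk","sh"))])
go(.4477,-.1212,.10,18.4)
E
```

```text
top {'sh': array([ 0.6607, -0.0098]), 'bo': array([ 0.4469, -0.1195]), 'tip': array([ 0.3923, -0.1361]), 'blk': array([ 0.6095, -0.0275])} diff [0.2138 0.1096] [np.float64(-163.06632106034027), np.float64(-160.9589240513775)]
scene {'sh': array([ 0.6587, -0.0112]), 'bo': array([ 0.4461, -0.1193]), 'tip': array([ 0.3885, -0.1335]), 'blk': array([ 0.6072, -0.0272])} diff [0.2126 0.1082] [np.float64(-166.15117230384013), np.float64(-162.6602626907536)]
turn [-0.0037 -0.0003  0.2266] shift [ 1.178  -1.0796  0.4362]
```

```bash
python3 -m pendant '[0,0,0.15,0.2,-0.18,0,1, 0,0,0.29,0.4,-0.36,0.05,1, 0,0,0.29,0.6,-0.54,0.1,1, 0,0,0.29,0.8,-0.73,0.15,1, 0,0,0.29,0.95,-0.87,0.2,1,0,0,0.29,0.95,-0.87,0.2,1,0,0,0.29,0.95,-0.87,0.2,1]' 30; python3 -c "
from h import *
go(.4467,-.1198,.10,16)"
```

```text
t: 0.98
tool_pos: [0.4128, -0.2049, 0.1697]
tool_rot: [-3.106, -0.457, 0.002]
contact_force: [-0.4, 0.0, 0.2]
opening: 0.0853
grip_force: 0.0
turn [-0.004   0.0025  0.0242] shift [ 0.1903 -0.2385  0.2327]
```

```bash
python3 -m pendant '[0,0,0.02,0.1,-0.12,0.12,0.8, 0,0,0.02,0.19,-0.238,0.23,0.7, 0,0,0.02,0.19,-0.238,0.23,0.7,0,0,0.02,0.19,-0.238,0.4,0.7,0,0,0.02,0.19,-0.238,0.5,0.7,0,0,0.02,0.19,-0.238,0.556,0.7,0,0,0.02,0.19,-0.238,0.556,0.7]' 30; python3 -c "
from h import *
go(.4467,-.1198,.003,16)"
```

```text
t: 1.85
tool_pos: [0.4469, -0.1241, 0.0042]
tool_rot: [-3.111, -0.433, 0.002]
contact_force: [0.8, 0.1, -0.5]
opening: 0.0597
grip_force: 0.0
turn [-0.0011  0.0021 -0.0056] shift [ 0.0033 -0.014   0.0041]
```

```bash
python3 -m pendant '[0,0,0,0,0,0,0.7]'; python3 -c "
from h import *
go(.4467,-.1198,.003,16)"
```

```text
t: 1.98
tool_pos: [0.4485, -0.1244, 0.0061]
tool_rot: [3.11, 0.433, 0.004]
contact_force: [-0.0, 0.6, 1.0]
opening: 0.0598
grip_force: 0.0
turn [ 0.0038 -0.0041 -0.0045] shift [-0.0017 -0.0165  0.0104]
```

```bash
for i in 1 2 3 4; do python3 -m pendant '[0,0,0,0,0,0,0.7]' | grep tool; done
```

```text
tool_pos: [0.4485, -0.1241, 0.0061]
tool_rot: [3.11, 0.434, 0.004]
tool_pos: [0.4479, -0.1237, 0.0055]
tool_rot: [3.11, 0.435, 0.003]
tool_pos: [0.4475, -0.1234, 0.0049]
tool_rot: [3.111, 0.435, 0.001]
tool_pos: [0.4473, -0.1233, 0.0046]
tool_rot: [3.111, 0.435, 0.0]
```

```bash
python3 -c "
from h import *
go(.4467,-.1198,.003,16)"; python3 -m pendant '[0,0,-0.005,0.001,-0.012,0.004,0.7,0,0,-0.005,0.001,-0.012,0.004,0.7,0,0,-0.005,0.001,-0.012,0.004,0.7,0,0,-0.005,0.001,-0.012,0.004,0.7]'; python3 -c "
from h import *
go(.4467,-.1198,.003,16)"
```

```text
turn [ 0.0002 -0.0003 -0.0032] shift [ 0.0014 -0.0118  0.0054]
t: 2.98
tool_pos: [0.4465, -0.1198, 0.0033]
tool_rot: [-3.111, -0.439, 0.0]
contact_force: [0.0, 0.6, -0.0]
opening: 0.0595
grip_force: 0.0
turn [-0.      0.      0.0016] shift [0.0005 0.0001 0.001 ]
```

Positioned. Grip, and look.

```bash
python3 -m pendant '[0,0,0,0,0,0,0.3,0,0,0,0,0,0,0.2,0,0,0,0,0,0,0.1,0,0,0,0,0,0,0,0,0,0,0,0,0,0,0,0,0,0,0,0,0]' 35; python3 - <<'E'
from h import *
go(.4467,-.1198,.003,16)
d=optics.get_image("scene");a=d["image"][170:290,140:310];cv2.imwrite("pics/g1.png",cv2.resize(a,None,fx=4,fy=4)[:,:,::-1])
E
```

```text
t: 3.72
tool_pos: [0.4468, -0.1199, 0.0035]
tool_rot: [3.111, 0.438, 0.001]
contact_force: [-0.2, -0.8, 1.9]
opening: 0.0335
grip_force: 35.6
turn [ 0.0007 -0.0007  0.0016] shift [-0.0001 -0.0005  0.0017]
```

View pics/g1.png

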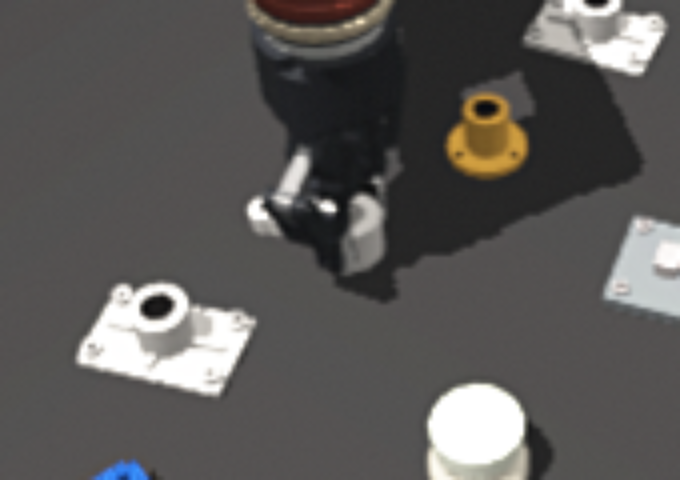

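The view shows the fingers closed on the lever's boss (about (365,235)), with nothing else disturbed.

```bash
python3 -c "
from h import *
go(.6597,-.0108,.09,18.3)"; python3 -m pendant '[0,0,0,0,0,-0.15,0,0,0,0,0,0,-0.29,0,0,0,0,0,0,-0.29,0,0,0,0,0,0,-0.29,0,0,0,0,0,0,-0.29,0]'; python3 -c "
from h import *
go(.6597,-.0108,.09,18.3)"
```

```text
turn [ 0.0007 -0.0007 -0.0751] shift [ 0.7828 -0.1533 -0.2881]
t: 4.4
tool_pos: [0.4451, -0.1192, 0.0882]
tool_rot: [-3.109, -0.438, 0.005]
contact_force: [-0.6, 0.1, -1.2]
opening: 0.033
grip_force: 35.4
turn [-0.0051  0.0057 -0.0752] shift [ 0.7874 -0.1494 -0.008 ]
```

```bash
python3 -m pendant '[0,0,-0.03,0.19,-0.037,0,0,0,0,-0.05,0.38,-0.075,0,0,0,0,-0.07,0.57,-0.11,0,0,0,0,-0.075,0.7,-0.14,0,0,0,0,-0.075,0.783,-0.153,0,0,0,0,-0.075,0.783,-0.153,0,0,0,0,-0.075,0.783,-0.153,0,0,0,0,-0.075,0.783,-0.153,0,0,0,0,-0.075,0.783,-0.153,0,0,0,0,-0.075,0.783,-0.153,0,0]'; python3 - <<'E'
from h import *
go(.6597,-.0108,.09,18.3);print(telemetry.get_obs()["tool_pos"])
T=[]
for n,b in(("top",(240,110,70,55)),("scene",(270,160,110,100))):
    d=optics.get_image(n);np.save(n+"1.npy",d,allow_pickle=True);x,y,w,h=b
    T.append(cv2.resize(d["image"][y:y+h,x:x+w],(400,int(400*h/w)),interpolation=cv2.INTER_CUBIC)[:314])
    P=cloud(d)[y:y+h,x:x+w].reshape(-1,3)
cv2.imwrite("pics/s1.png",np.hstack(T)[:,:,::-1])
E
```

```text
t: 5.65
tool_pos: [0.6593, -0.011, 0.0905]
tool_rot: [3.102, 0.499, 0.0]
contact_force: [-0.3, 0.2, -1.6]
opening: 0.0333
grip_force: 35.3
turn [ 0.0002 -0.0004 -0.0008] shift [ 0.0014 -0.0004  0.0017]
[ 0.65934913 -0.01103694  0.09052092]
```

View pics/s1.png

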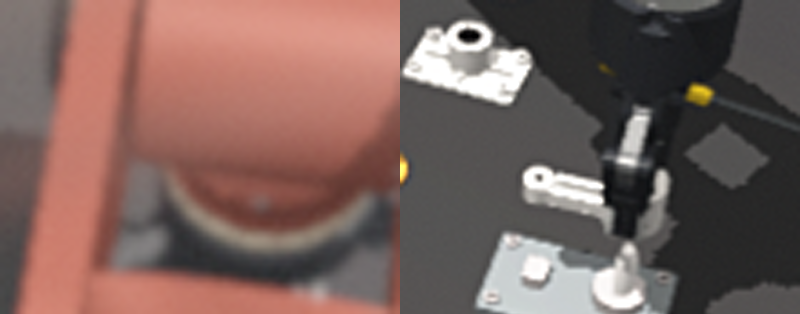

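The scene half shows the lever held level above the spindle, its arm-end hole at (541,177) and the spindle tip at (627,243). The top view is blocked by the arm.

```bash
python3 - <<'E'
from h import *
d=np.load("scene1.npy",allow_pickle=True).item()
k=400/110
print(plane(d,[270+(141.5)/k-.5,160+177.5/k-.5],.0995), "expect .6017 -.0277")
P=cloud(d);z=P[...,2]
m=(P[...,0]>.57)&(P[...,0]<.70)&(abs(P[...,1]+.02)<.05)&(z>.112)&(z<.121)
q=P[m];print(len(q)); 
m2=(P[...,0]>.57)&(P[...,0]<.625)&(abs(P[...,1]+.03)<.03)&(z>.094)&(z<.112);q=P[m2];print(len(q),cv2.minAreaRect((q[:,:2]*1000).astype(np.float32)),cv2.fitLine(q[:,:2].astype(np.float32),cv2.DIST_HUBER,0,.01,.01).ravel(), q.min(0),q[:,2].max())
E
```

```text
[[ 0.60367746 -0.02567958  0.0995    ]] expect .6017 -.0277
55
94 ((610.9461059570312, -30.6029109954834), (28.25545310974121, 17.85825538635254), 2.394335985183716) [ 0.8902391   0.45549345  0.6118241  -0.03167319] [ 0.59690508 -0.0399144   0.09406975] 0.10748064215187803
```

```bash
python3 - <<'E'
from h import *
a=np.load("scene0.npy",allow_pickle=True).item();b=np.load("scene1.npy",allow_pickle=True).item()
def c(d,x,y,w,h,k=10): return cv2.resize(d["image"][y:y+h,x:x+w],None,fx=k,fy=k,interpolation=cv2.INTER_CUBIC)
A=np.vstack([c(a,198,208,40,30),np.zeros((300,400,3),np.uint8)]);A[300:]=c(a,318,222,40,30)
B=c(b,302,192,40,60)
im=np.hstack([A,B]).copy()
for i in range(0,800,100): im[:4,i]=255;
cv2.imwrite("pics/z1.png",im[:,:,::-1])
E
```

```text
(no output)
```

View pics/z1.png

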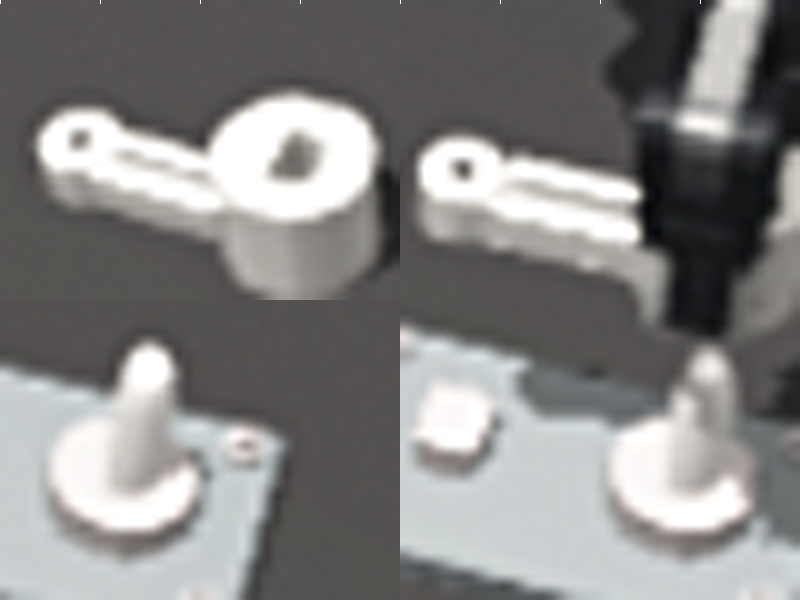

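The zoomed crops show the lever's arm hole at (80,138) before and (463,168) now. The boss top is centred at (292,156) and the shoulder disc's top at about (124,473).

```bash
python3 - <<'E'
from h import *
d=np.load("scene1.npy",allow_pickle=True).item()
h0=plane(d,[205.55,221.35],.012)[0];b0=plane(d,[226.8,223.2],.030)[0];s=plane(d,[329.95,238.85],.022)[0]
for hz in(.0113,.0125):
  h1=plane(d,[307.85,208.35],.087+hz)[0];print("held hole",h1[:2])
h1=plane(d,[307.85,208.35],.099)[0]
t=np.radians(2.3);R=np.array([[np.cos(t),-np.sin(t)],[np.sin(t),np.cos(t)]])
print(h0,b0,s,"arm",np.linalg.norm((h0-b0)[:2]),"boss held",h1[:2]-R@(h0-b0)[:2])
print("shift of hole",(h1-h0)[:2], "spindle-boss",(s-b0)[:2])
u=np.array([np.cos(np.radians(198.3)),np.sin(np.radians(198.3))])
print("boss held using 58mm",h1[:2]-.058*u,"59.5",h1[:2]-.0595*u)
E
```

```text
held hole [ 0.60217876 -0.02545953]
held hole [ 0.60276889 -0.02650612]
[ 0.38837665 -0.13388026  0.012     ] [ 0.44510634 -0.11941768  0.03      ] [ 0.6582789  -0.01038277  0.022     ] arm 0.05854419681479645 boss held [ 0.65862658 -0.00934246]
shift of hole [0.21414635 0.10781021] spindle-boss [0.21317257 0.10903491]
boss held using 58mm [ 0.65758968 -0.00785848] 59.5 [ 0.65901382 -0.00738749]
```

```bash
python3 -m pendant '[0,0,0,0.001,0.0015,0.05,0,0,0,0,0.001,0.0015,0.085,0,0,0,0,0.001,0.0015,0.1,0,0,0,0,0.001,0.0015,0.11,0,0,0,0,0.001,0.0015,0.117,0,0,0,0,0.001,0.0015,0.117,0]'; python3 -c "
from h import *
go(.6597,-.0113,.023,18.3);print(telemetry.get_obs()['wrist_torque'])"
```

```text
t: 6.5
tool_pos: [0.6601, -0.0111, 0.0553]
tool_rot: [3.102, 0.5, 0.0]
contact_force: [-0.6, 0.2, -0.6]
opening: 0.0336
grip_force: 35.3
turn [ 0.0002 -0.0003 -0.0001] shift [-0.0015  0.0002  0.1077]
[0.04033455 0.01529485 0.0596534 ]
```

```bash
python3 -m pendant '[0,0,0,0,0,0.012,0,0,0,0,0,0,0.025,0,0,0,0,0,0,0.035,0,0,0,0,0,0,0.045,0,0,0,0,0,0,0.045,0]'; python3 -c "
from h import *
go(.6597,-.0113,.023,18.3);print(telemetry.get_obs()['wrist_torque'])"
```

```text
t: 7.12
tool_pos: [0.6597, -0.0111, 0.0413]
tool_rot: [-3.101, -0.499, 0.001]
contact_force: [-0.5, 0.5, -1.0]
opening: 0.0334
grip_force: 35.3
turn [-0.0006  0.0013 -0.0001] shift [-0.0003  0.0007  0.0609]
[ 0.02123014 -0.00500162 -0.01187566]
```

```bash
python3 -m pendant '[0,0,0,0,0,0.015,0,0,0,0,0,0,0.03,0,0,0,0,0,0,0.042,0,0,0,0,0,0,0.052,0,0,0,0,0,0,0.056,0,0,0,0,0,0,0.056,0]'; python3 -c "
from h import *
go(.6597,-.0113,.023,18.3);print(telemetry.get_obs()['wrist_torque'])"
```

```text
t: 7.88
tool_pos: [0.6601, -0.0111, 0.0256]
tool_rot: [3.102, 0.5, -0.0]
contact_force: [-2.4, 0.3, 3.8]
opening: 0.0333
grip_force: 35.8
turn [0.     0.0002 0.0001] shift [-0.0015  0.0002  0.0085]
[ 0.0463003   0.43839205 -0.02347332]
```

```bash
python3 -m pendant '[0,0,0,0,0,0.004,0,0,0,0,0,0,0.006,0,0,0,0,0,0,0.006,0]'; python3 -m pendant '[0,0,0,0,0,0,0.2,0,0,0,0,0,0,0.5,0,0,0,0,0,0,0.65,0,0,0,0,0,0,0.65,0,0,0,0,0,0,0.65,0,0,0,0,0,-0.1,0.65,0,0,0,0,0,-0.26,0.65,0,0,0,0,0,-0.3,0.65,0,0,0,0,0,-0.3,0.65,0,0,0,0,0,-0.3,0.65]'; python3 -c "
from h import *
d=optics.get_image('scene');a=d['image'][192:262,280:360];cv2.imwrite('pics/l1.png',cv2.resize(a,None,fx=6,fy=6)[:,:,::-1])
go(.4595,-.0085,.12,18.3)"
```

```text
t: 8.25
tool_pos: [0.6601, -0.0111, 0.0255]
tool_rot: [-3.102, -0.5, 0.001]
contact_force: [-7.7, 0.3, 12.7]
opening: 0.0331
grip_force: 37.0
t: 9.5
tool_pos: [0.6587, -0.0109, 0.1109]
tool_rot: [-3.101, -0.499, 0.005]
contact_force: [0.1, 0.1, -0.4]
opening: 0.0555
grip_force: 0.0
turn [-0.0033  0.0068 -0.0002] shift [-0.6276 -0.2161 -0.0289]
```

View pics/l1.png

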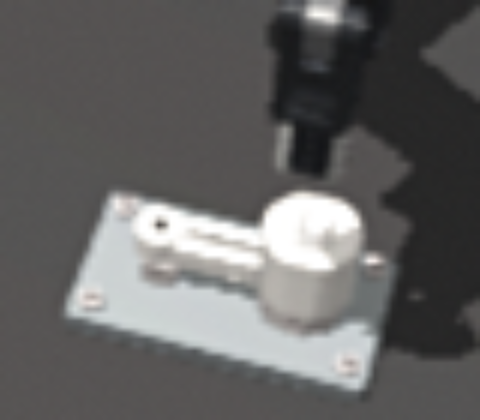

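The lever is seated flush on the shoulder with its arm over the rest block (boss at about (312,255)). The spindle tip shows just above it. Bushes next.

```bash
python3 -m pendant '[0,0,0.2,-0.1,-0.04,-0.03,0.65,0,0,0.45,-0.25,-0.08,-0.03,0.65,0,0,0.61,-0.4,-0.14,-0.03,0.65,0,0,0.61,-0.55,-0.19,-0.03,0.65,0,0,0.61,-0.628,-0.216,0.1,0.65,0,0,0.61,-0.628,-0.216,0.1,0.65,0,0,0.61,-0.628,-0.216,0.1,0.65,0,0,0.61,-0.628,-0.216,0.1,0.65,0,0,0.61,-0.628,-0.216,0.1,0.65]' 40; python3 -c "
from h import *
go(.4598,-.0085,.009,0)"
```

```text
t: 10.68
tool_pos: [0.4624, -0.0089, 0.0844]
tool_rot: [3.141, 0.0, 0.003]
contact_force: [-0.3, -0.3, 1.0]
opening: 0.0554
grip_force: 0.0
turn [ 0.0007 -0.0039  0.0001] shift [-0.0091 -0.0016  0.2513]
```

```bash
python3 -m pendant '[0,0,0,-0.006,-0.001,0.1,0.65,0,0,0,-0.006,-0.001,0.19,0.65,0,0,0,-0.006,-0.001,0.245,0.65,0,0,0,-0.006,-0.001,0.25,0.65,0,0,0,-0.006,-0.001,0.25,0.4,0,0,0,-0.006,-0.001,0.25,0.2,0,0,0,-0.006,-0.001,0.25,0,0,0,0,-0.006,-0.001,0.25,0,0,0,0,-0.006,-0.001,0.25,0,0,0,0,-0.006,-0.001,0.25,0]' 40; python3 -c "
from h import *
print(telemetry.get_obs()['wrist_torque']);go(.521,.361,.10,-1.4)"
```

```text
t: 11.92
tool_pos: [0.4603, -0.0086, 0.0095]
tool_rot: [3.141, -0.0, 0.004]
contact_force: [-0.5, 0.1, 5.8]
opening: 0.0266
grip_force: 40.0
[ 0.0837552  -0.02633341 -0.04345573]
turn [ 0.0007 -0.0052  0.0466] shift [ 0.203  -1.232  -0.3016]
```

```bash
python3 -m pendant '[0,0,0,0,0,-0.15,0,0,0,0,0,0,-0.3,0,0,0,0,0.03,-0.2,-0.3,0,0,0,0.04,0.06,-0.4,-0.3,0,0,0,0.04,0.1,-0.6,-0.3,0,0,0,0.04,0.13,-0.8,-0.3,0,0,0,0.04,0.16,-0.95,-0.3,0,0,0,0.04,0.16,-0.95,-0.3,0,0,0,0.04,0.16,-0.95,-0.3,0,0,0,0.04,0.16,-0.95,-0.3,0]'; python3 -c "
from h import *
go(.5207,.363,.10,-1.4)"
```

```text
t: 13.18
tool_pos: [0.5065, 0.2753, 0.0975]
tool_rot: [3.141, -0.035, -0.002]
contact_force: [-0.4, 0.3, -2.1]
opening: 0.0271
grip_force: 40.4
turn [0.0014 0.0021 0.0041] shift [ 0.0408 -0.2932 -0.0086]
```

```bash
python3 -m pendant '[0,0,0,0.04,-0.15,0,0,0,0,0,0.044,-0.293,0,0,0,0,0,0.044,-0.293,0,0,0,0,0,0.044,-0.293,0.1,0,0,0,0,0.044,-0.293,0.2,0,0,0,0,0.044,-0.293,0.2,0,0,0,0,0.044,-0.293,0.2,0,0,0,0,0.044,-0.293,0.2,0]'; python3 -c "
from h import *
go(.5207,.363,.0125,-1.4)"
```

```text
t: 14.18
tool_pos: [0.5234, 0.3644, 0.0403]
tool_rot: [-3.14, 0.034, -0.005]
contact_force: [-0.9, 0.4, -2.0]
opening: 0.0264
grip_force: 40.7
turn [-0.0031 -0.0056  0.0057] shift [-0.0091  0.0051  0.0926]
```

```bash
python3 -m pendant '[0,0,0,-0.005,0.004,0.04,0,0,0,0,-0.005,0.004,0.07,0,0,0,0,-0.005,0.004,0.085,0,0,0,0,-0.005,0.004,0.092,0,0,0,0,-0.005,0.004,0.094,0,0,0,0,-0.005,0.004,0.094,0]'; python3 -c "
from h import *
go(.5207,.363,.0125,-1.4)"
```

```text
t: 14.92
tool_pos: [0.5195, 0.3626, 0.0125]
tool_rot: [3.139, -0.032, -0.006]
contact_force: [-11.2, -7.4, 17.5]
opening: 0.0266
grip_force: 42.8
turn [0.0053 0.0076 0.0075] shift [ 0.0038 -0.0016  0.    ]
```

```bash
python3 -m pendant '[0,0,0,0,0,-0.003,0.2,0,0,0,0,0,-0.003,0.45,0,0,0,0,0,-0.003,0.5,0,0,0,0,0,-0.003,0.5,0,0,0,0,0,-0.05,0.5,0,0,0,0,0,-0.2,0.5,0,0,0,0,0,-0.32,0.5,0,0,0,0,0,-0.32,0.5,0,0,0,0,0,-0.32,0.5,0,0,0,0,0,-0.32,0.5]' 40; python3 -c "
from h import *
go(.4128,.2305,.09,0)
for n in('scene','top'):
    d=optics.get_image(n);np.save(n+'2.npy',d,allow_pickle=True)
    P=cloud(d);m=(P[...,2]>.03)&(P[...,2]<.055)&(abs(P[...,0]-.52)<.06)&(abs(P[...,1]-.397)<.09);q=P[m];print(n,len(q),q.mean(0) if len(q) else 0)
"
```

```text
t: 16.18
tool_pos: [0.5195, 0.3624, 0.1042]
tool_rot: [3.14, -0.033, -0.004]
contact_force: [0.5, 0.3, -0.2]
opening: 0.0425
grip_force: 0.0
turn [ 0.0027  0.0049 -0.0401] shift [-0.3463  0.4471  0.0489]
scene 65 [0.51893877 0.35824897 0.0383581 ]
top 55 [0.51358499 0.36179948 0.03910842]
```

```bash
python3 -m pendant '[0,0,0,-0.12,0.15,0,0.65,0,0,0,-0.25,0.3,0,0.65,0,0,0,-0.343,0.44,0,0.65,0,0,0,-0.343,0.447,0.05,0.65,0,0,0,-0.343,0.447,0.15,0.65,0,0,0,-0.343,0.447,0.15,0.65,0,0,0,-0.343,0.447,0.15,0.65,0,0,0,-0.343,0.447,0.15,0.65]' 40; python3 -c "
from h import *
go(.4128,.2305,.009,-1.4)"
```

```text
t: 17.27
tool_pos: [0.4159, 0.2317, 0.0621]
tool_rot: [-3.141, 0.032, -0.003]
contact_force: [0.7, -0.6, -0.2]
opening: 0.0554
grip_force: 0.0
turn [-0.0015 -0.0035  0.0072] shift [-0.0106  0.0044  0.1768]
```

```bash
python3 -m pendant '[0,0,0,-0.005,0.003,0.1,0.65,0,0,0,-0.005,0.003,0.16,0.65,0,0,0,-0.005,0.003,0.175,0.65,0,0,0,-0.005,0.003,0.175,0.65,0,0,0,-0.005,0.003,0.175,0.4,0,0,0,-0.005,0.003,0.175,0.2,0,0,0,-0.005,0.003,0.175,0,0,0,0,-0.005,0.003,0.175,0,0,0,0,-0.005,0.003,0.175,0,0,0,0,-0.005,0.003,0.175,0]' 40; python3 -c "
from h import *
go(.5228,.430,.10,-1.4)"
```

```text
t: 18.52
tool_pos: [0.4144, 0.2307, 0.0097]
tool_rot: [-3.14, 0.033, -0.003]
contact_force: [-0.9, 0.5, 5.3]
opening: 0.0264
grip_force: 39.7
turn [-0.0018 -0.0039  0.0066] shift [ 0.348  -0.6721 -0.2996]
```

```bash
python3 -m pendant '[0,0,0,0,0,-0.15,0,0,0,0,0,0,-0.3,0,0,0,0,0.1,-0.18,-0.3,0,0,0,0,0.19,-0.36,-0.3,0,0,0,0,0.28,-0.54,-0.3,0,0,0,0,0.348,-0.671,-0.3,0,0,0,0,0.348,-0.671,-0.3,0,0,0,0,0.348,-0.671,-0.2,0,0,0,0,0.348,-0.671,-0.15,0,0,0,0,0.348,-0.671,-0.15,0,0,0,0,0.348,-0.671,-0.15,0,0,0,0,0.348,-0.671,-0.15,0]' 40; python3 -c "
from h import *
go(.5228,.430,.0127,-1.4)"
```

```text
t: 20.02
tool_pos: [0.5227, 0.4297, 0.055]
tool_rot: [-3.14, 0.033, -0.003]
contact_force: [-0.0, 0.2, -1.1]
opening: 0.0268
grip_force: 40.2
turn [-0.0026 -0.0038  0.0064] shift [ 1.000e-04 -9.000e-04  1.412e-01]
```

```bash
python3 -m pendant '[0,0,0,0,-0.001,0.06,0,0,0,0,0,-0.001,0.1,0,0,0,0,0,-0.001,0.125,0,0,0,0,0,-0.001,0.135,0,0,0,0,0,-0.001,0.138,0,0,0,0,0,-0.001,0.14,0,0,0,0,0,-0.001,0.14,0]';python3 -m pendant '[0,0,0,0,0,-0.001,0.2,0,0,0,0,0,-0.001,0.45,0,0,0,0,0,-0.001,0.5,0,0,0,0,0,-0.001,0.5,0,0,0,0,0,-0.05,0.5,0,0,0,0,0,-0.2,0.5,0,0,0,0,0,-0.3,0.5,0,0,0,0,0,-0.3,0.5,0,0,0,0,0,-0.3,0.5,0,0,0,0,0,-0.3,0.5]' 40; python3 -c "
from h import *
go(.4515,.1192,.09,15.3)
for n in('scene','top'):
    d=optics.get_image(n);np.save(n+'2.npy',d,allow_pickle=True)
    P=cloud(d);m=(P[...,2]>.03)&(P[...,2]<.055)&(abs(P[...,0]-.52)<.06)&(abs(P[...,1]-.43)<.03);q=P[m];print(n,len(q),q.mean(0) if len(q) else 0)
"
```

```text
t: 20.9
tool_pos: [0.522, 0.4297, 0.0128]
tool_rot: [3.141, -0.033, -0.0]
contact_force: [-4.1, -2.5, 6.6]
opening: 0.027
grip_force: 40.8
t: 22.15
tool_pos: [0.5209, 0.4289, 0.0994]
tool_rot: [3.14, -0.033, -0.004]
contact_force: [0.3, -0.0, 0.0]
opening: 0.0427
grip_force: 0.0
turn [ 0.0028  0.0054 -0.55  ] shift [-0.2097  1.0369  0.0339]
scene 61 [0.52010794 0.42457084 0.03787861]
top 60 [0.5151046  0.42689675 0.03893182]
```

```bash
python3 -m pendant '[0,0,-0.1,-0.04,0.2,0,0.65,0,0,-0.3,-0.08,0.4,0,0.65,0,0,-0.5,-0.12,0.6,0,0.65,0,0,-0.55,-0.16,0.8,0,0.65,0,0,-0.55,-0.2,0.98,0,0.65,0,0,-0.55,-0.2,0.98,0,0.65,0,0,-0.55,-0.2,0.98,0,0.65,0,0,-0.55,-0.2,0.98,0,0.65,0,0,-0.55,-0.2,0.98,0,0.65]' 40; python3 -c "
from h import *
go(.4515,.1192,.014,15.3)"
```

```text
t: 23.38
tool_pos: [0.4559, 0.1379, 0.1014]
tool_rot: [-3.113, -0.421, 0.0]
contact_force: [0.5, 0.1, -0.2]
opening: 0.0549
grip_force: 0.0
turn [-0.0002  0.0004  0.0033] shift [-0.0306  0.0562  0.2912]
```

```bash
python3 -m pendant '[0,0,0,-0.03,0.056,0.05,0.65,0,0,0,-0.03,0.056,0.15,0.65,0,0,0,-0.03,0.056,0.23,0.65,0,0,0,-0.03,0.056,0.275,0.65,0,0,0,-0.03,0.056,0.291,0.65,0,0,0,-0.03,0.056,0.291,0.65,0,0,0,-0.03,0.056,0.291,0.4,0,0,0,-0.03,0.056,0.291,0.2,0,0,0,-0.03,0.056,0.291,0,0,0,0,-0.03,0.056,0.291,0,0,0,0,-0.03,0.056,0.291,0,0,0,0,-0.03,0.056,0.291,0]' 40; python3 -c "
from h import *
print(telemetry.get_obs()['wrist_torque']);go(.4515,.1192,.014,15.3)"
```

```text
t: 24.88
tool_pos: [0.4526, 0.1185, 0.0154]
tool_rot: [-3.113, -0.418, -0.004]
contact_force: [-0.1, 0.2, 5.6]
opening: 0.0303
grip_force: 40.0
[0.15788984 0.11066544 0.04633537]
turn [ 0.0003 -0.0045 -0.0002] shift [-0.0031 -0.0032  0.0046]
```

```bash
python3 -m pendant '[0,0,0,0,0,-0.1,0,0,0,0,0,0,-0.25,0,0,0,0,0,0.1,-0.3,0,0,0,0,0,0.3,-0.3,0,0,0,0,0,0.5,-0.3,0,0,0,0,0,0.7,-0.3,0,0,0,0,0,0.85,-0.3,0,0,0,0,0,0.95,-0.3,0,0,0,0,0,0.95,-0.3,0,0,0,0,0,0.95,-0.3,0,0,0,0,0,0.95,-0.3,0]'; python3 -c "
from h import *
go(.508,-.4405,.09,-13.5)"
```

```text
t: 26.25
tool_pos: [0.5262, -0.1555, 0.1037]
tool_rot: [-3.113, -0.42, 0.001]
contact_force: [-0.1, 0.0, -1.8]
opening: 0.0307
grip_force: 40.0
turn [-9.000e-04  1.400e-03  9.622e-01] shift [-0.3104  0.9001  0.0453]
```

```bash
python3 -m pendant '[0,0,0.1,-0.06,0.18,0,0,0,0,0.3,-0.12,0.36,0,0,0,0,0.6,-0.18,0.54,0,0,0,0,0.9,-0.25,0.72,0,0,0,0,0.96,-0.31,0.87,0,0,0,0,0.96,-0.31,0.9,0,0,0,0,0.96,-0.31,0.9,0,0,0,0,0.96,-0.31,0.9,0.08,0,0,0,0.96,-0.31,0.9,0.16,0,0,0,0.96,-0.31,0.9,0.16,0,0,0,0.96,-0.31,0.9,0.16,0]'; python3 - <<'E'
from h import *
go(.508,-.4405,.0194,-13.5)
d=optics.get_image("scene");cv2.imwrite("pics/t1.png",cv2.resize(d["image"][220:420,60:260],None,fx=3,fy=3)[:,:,::-1])
E
```

```text
t: 27.62
tool_pos: [0.509, -0.4407, 0.0571]
tool_rot: [3.12, -0.367, 0.001]
contact_force: [-0.3, -0.2, -0.9]
opening: 0.0304
grip_force: 40.2
turn [ 0.0007 -0.0015  0.0029] shift [-0.0036  0.0002  0.1255]
```

View pics/t1.png

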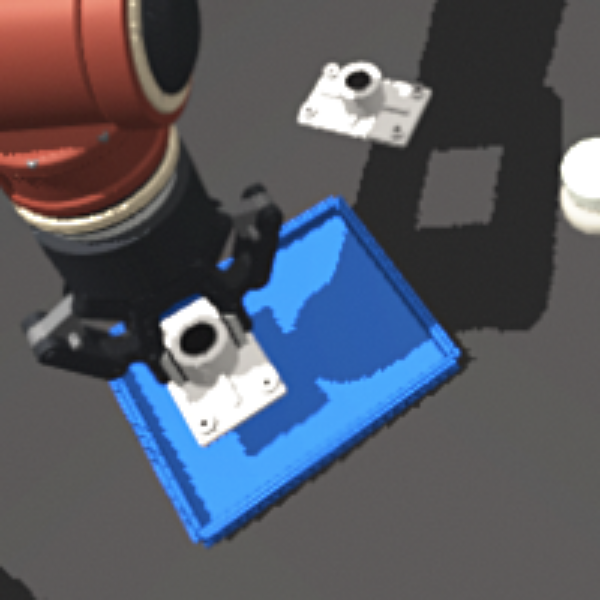

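The cover is held level and square with the tray over its left half (boss at about (198,335)). Lowering now.

```bash
python3 -m pendant '[0,0,0,-0.002,0,0.05,0,0,0,0,-0.002,0,0.09,0,0,0,0,-0.002,0,0.11,0,0,0,0,-0.002,0,0.12,0,0,0,0,-0.002,0,0.125,0,0,0,0,-0.002,0,0.126,0,0,0,0,-0.002,0,0.126,0]';python3 -m pendant '[0,0,0,0,0,-0.001,0.2,0,0,0,0,0,-0.001,0.45,0,0,0,0,0,-0.001,0.54,0,0,0,0,0,-0.001,0.54,0,0,0,0,0,-0.05,0.54,0,0,0,0,0,-0.2,0.54,0,0,0,0,0,-0.3,0.54,0,0,0,0,0,-0.3,0.54,0,0,0,0,0,-0.3,0.54,0,0,0,0,0,-0.3,0.54]' 40; python3 -c "
from h import *
go(.413,-.2363,.10,23)
for n in('scene','top'):
    d=optics.get_image(n)
    P=cloud(d);m=(P[...,2]>.03)&(P[...,2]<.055)&(abs(P[...,0]-.508)<.03)&(abs(P[...,1]+.44)<.03);q=P[m];print(n,len(q),q.mean(0) if len(q) else 0)
"
```

```text
t: 28.55
tool_pos: [0.5079, -0.4417, 0.0195]
tool_rot: [3.119, -0.369, 0.001]
contact_force: [-3.2, 2.3, 5.4]
opening: 0.0303
grip_force: 40.8
t: 29.8
tool_pos: [0.5068, -0.4405, 0.1064]
tool_rot: [-3.118, 0.369, 0.004]
contact_force: [0.8, 0.1, -0.2]
opening: 0.0461
grip_force: 0.0
turn [-0.0048  0.0038 -1.2168] shift [-0.4631 -0.5888  0.0234]
scene 282 [ 0.50901186 -0.44214189  0.03783922]
top 130 [ 0.50572267 -0.43838299  0.03758282]
```

```bash
python3 -m pendant '[0,0,-0.3,-0.1,-0.12,0,0.65,0,0,-0.6,-0.2,-0.24,0,0.65,0,0,-0.9,-0.3,-0.38,0,0.65,0,0,-0.95,-0.42,-0.52,0,0.65,0,0,-0.95,-0.463,-0.588,0,0.65,0,0,-0.95,-0.463,-0.588,0,0.65,0,0,-0.95,-0.463,-0.588,0,0.65,0,0,-0.95,-0.463,-0.588,0,0.65,0,0,-0.95,-0.463,-0.588,0,0.65]' 40; python3 -c "
from h import *
go(.413,-.2363,.0145,22.7)"
```

```text
t: 31.02
tool_pos: [0.414, -0.2382, 0.1083]
tool_rot: [-3.115, -0.409, 0.0]
contact_force: [-0.3, -0.7, -0.3]
opening: 0.0552
grip_force: 0.0
turn [-2.000e-04  2.000e-04 -2.582e-01] shift [-0.0016 -0.0069  0.3127]
```

```bash
python3 -m pendant '[0,0,-0.258,-0.0015,-0.006,0.1,0.65,0,0,-0.258,-0.0015,-0.006,0.2,0.65,0,0,-0.258,-0.0015,-0.006,0.27,0.65,0,0,-0.258,-0.0015,-0.006,0.3,0.65,0,0,-0.258,-0.0015,-0.006,0.312,0.65,0,0,-0.258,-0.0015,-0.006,0.312,0.65,0,0,-0.258,-0.0015,-0.006,0.312,0.4,0,0,-0.258,-0.0015,-0.006,0.312,0.2,0,0,-0.258,-0.0015,-0.006,0.312,0,0,0,-0.258,-0.0015,-0.006,0.312,0,0,0,-0.258,-0.0015,-0.006,0.312,0,0,0,-0.258,-0.0015,-0.006,0.312,0]' 40; python3 -c "
from h import *
go(.524,-.3745,.105,-13.5)"
```

```text
t: 32.52
tool_pos: [0.4137, -0.2365, 0.0159]
tool_rot: [3.078, 0.619, 0.002]
contact_force: [-0.4, 0.6, 6.2]
opening: 0.0305
grip_force: 40.2
turn [ 0.0028 -0.0029  1.208 ] shift [ 0.1615  0.567  -0.2959]
```

```bash
python3 -m pendant '[0,0,0,0,0,-0.1,0,0,0,0,0,0,-0.25,0,0,0,0.2,0.03,0.1,-0.3,0,0,0,0.5,0.08,0.28,-0.3,0,0,0,0.8,0.12,0.42,-0.3,0,0,0,0.95,0.16,0.567,-0.3,0,0,0,0.95,0.16,0.567,-0.3,0,0,0,0.95,0.16,0.567,-0.3,0,0,0,0.95,0.16,0.567,-0.3,0,0,0,0.95,0.16,0.567,-0.3,0]'; python3 -c "
from h import *
go(.524,-.3745,.0199,-13.5)"
```

```text
t: 33.78
tool_pos: [0.5225, -0.3734, 0.1049]
tool_rot: [-3.138, 0.157, 0.0]
contact_force: [0.3, 0.5, -1.1]
opening: 0.0301
grip_force: 40.0
turn [-1.00e-04  1.00e-04  2.59e-01] shift [0.0054 0.0033 0.2832]
```

```bash
python3 -m pendant '[0,0,0.259,0.004,0.003,0.05,0,0,0,0.259,0.004,0.003,0.13,0,0,0,0.259,0.004,0.003,0.19,0,0,0,0.259,0.004,0.003,0.24,0,0,0,0.259,0.004,0.003,0.265,0,0,0,0.259,0.004,0.003,0.278,0,0,0,0.259,0.004,0.003,0.283,0,0,0,0.259,0.004,0.003,0.283,0,0,0,0.259,0.004,0.003,0.283,0]'; python3 -c "
from h import *
go(.524,-.3745,.0199,-13.5)"
```

```text
t: 34.9
tool_pos: [0.5243, -0.3754, 0.0204]
tool_rot: [3.119, -0.37, 0.001]
contact_force: [0.0, -0.4, -1.3]
opening: 0.0307
grip_force: 40.0
turn [ 0.0008 -0.0015 -0.0011] shift [-0.0017 -0.0028  0.0015]
```

```bash
python3 -m pendant '[0,0,0,0,0,0.002,0,0,0,0,0,0,0.003,0,0,0,0,0,0,0.003,0]';python3 -m pendant '[0,0,0,0,0,-0.001,0.2,0,0,0,0,0,-0.001,0.45,0,0,0,0,0,-0.001,0.54,0,0,0,0,0,-0.001,0.54,0,0,0,0,0,-0.05,0.54,0,0,0,0,0,-0.2,0.54,0,0,0,0,0,-0.35,0.54,0,0,0,0,0,-0.55,0.54,0,0,0,0,0,-0.55,0.54,0,0,0,0,0,-0.55,0.54]' 40
python3 -m pendant '[0,0,0,-0.2,0,0,0.54,0,0,0,-0.4,0,0,0.54,0,0,0,-0.5,0,0,0.54,0,0,0,-0.5,0,0,0.54,0,0,0,-0.5,0,0,0.54,0,0,0,-0.5,0,0,0.54]';  python3 - <<'E'
from h import *
for n in('scene','top'):
    d=optics.get_image(n);cv2.imwrite(f"pics/{n}9.png",d["image"][:,:,::-1])
    P=cloud(d);m=((P[...,2]>.03)&(P[...,2]<.075)&(P[...,0]>.4)&(P[...,0]<.68)&(abs(P[...,1])<.48)).astype(np.uint8)
    k,l,s,c=cv2.connectedComponentsWithStats(m)
    for i in range(1,k):
        q=P[l==i]
        if len(q)>20: print(n,len(q),q.mean(0).round(4),np.percentile(q[:,2],90).round(4))
E
python3 -c "import cv2;a=cv2.imread('pics/scene9.png');b=cv2.imread('pics/top9.png');cv2.imwrite('pics/f.png',cv2.resize(cv2.vconcat([a[110:400,80:440],b[60:300,60:420][:0]]),None,fx=2,fy=2))"
```

```text
t: 35.28
tool_pos: [0.5243, -0.3754, 0.0199]
tool_rot: [3.119, -0.37, 0.001]
contact_force: [-1.8, 3.3, 5.3]
opening: 0.0302
grip_force: 40.6
t: 36.52
tool_pos: [0.5241, -0.3752, 0.1848]
tool_rot: [3.119, -0.37, 0.002]
contact_force: [-0.7, 0.1, -0.2]
opening: 0.0458
grip_force: 0.0
t: 37.28
tool_pos: [0.3788, -0.3401, 0.1835]
tool_rot: [-3.119, 0.369, 0.001]
contact_force: [0.3, 0.4, 0.6]
opening: 0.0463
grip_force: 0.0
scene 60 [0.5205 0.4249 0.0383] 0.0421
scene 67 [0.519  0.3585 0.0379] 0.0409
scene 392 [ 0.6474 -0.021   0.0442] 0.0539
scene 413 [ 0.6043 -0.2013  0.044 ] 0.0469
scene 256 [ 0.5239 -0.3762  0.0384] 0.0408
scene 283 [ 0.5092 -0.442   0.0379] 0.04
top 338 [ 0.6453 -0.0165  0.0455] 0.0549
top 331 [ 0.6025 -0.1969  0.0446] 0.0474
top 127 [0.5211 0.429  0.0391] 0.043
top 123 [0.5199 0.3627 0.0393] 0.0424
top 162 [ 0.5239 -0.3738  0.0379] 0.0407
top 167 [ 0.5084 -0.4399  0.0376] 0.0406
```

View pics/f.png

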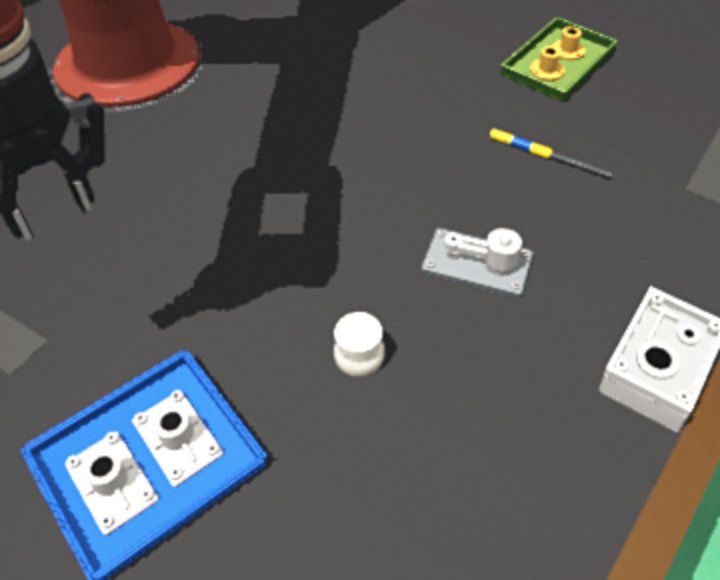

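View pics/top9.png

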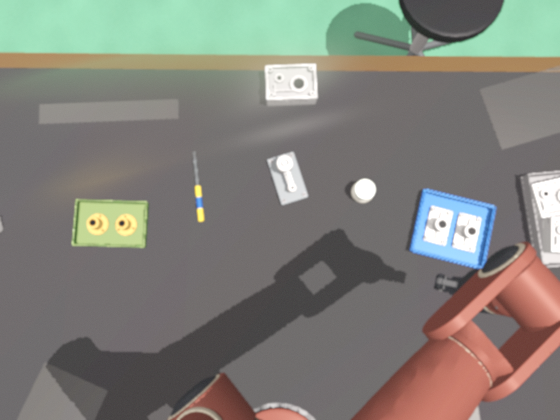

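Both views show everything in place: covers flat in the tray (441,224) and (468,232), bushes in the tin (97,223) and (126,223), and the lever on the spindle (284,162). The file and jar have not moved. The heights match: covers at about 38 mm, bushes at about 39 mm.

```bash
python3 -c "
from station import ctrl
print(ctrl.finish_job())"
```

```text
the job is handed in; nothing more can be done
None
```

I handed the job in at about 37 s: both covers lie flat in the tray, both bushes stand in the tin, the lever is seated on the spindle, and the final pictures show the file and jar unmoved; the hand-in call returned no verdict.

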